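Check the reel brake after a reel change

ROBOT

A 6-joint arm with a two-finger parallel gripper is mounted at the origin on a cart in front of the work surface, level with it; the furniture and walls round the work are solid. World frame = base frame: x ahead of the robot, y to its left, z up, the work surface at z = 0. Lengths are in m, angles in rad, forces in N, time in s.
With the tool pointing down it reaches from about 0.35 to 0.85 m from the base axis. Payload 8.1 kg.
Tool frame: the origin (TCP) lies midway between the tips of the shut fingers; the grasp point (between the pads) lies 19 mm behind it; z points along the fingers, y is the direction in which the jaws open and shut (so a half turn about z gives the same grasp; the last joint's range is limited). The gripper opens to 93 mm and grips with 3 to 60 N. Pads are 15 mm wide; open, the fingers measure 128 mm over their backs; the gripper's body (75 mm by 188 mm) begins 65 mm behind the grasp point.
Start: joints at [1.084, 0.13, 1.488, -0, 1.523, -0.085], TCP at [0.235, 0.552, 0.219] pointing down, gripper open.
Joint ranges: [-2.96, 2.96], [-0.89, 2.26], [0.02, 2.5], [-1.34, 4.48], [0, 2.73], [-2.66, 2.66]. Speed limits (rad/s): [2.39, 2.39, 2.79, 3.14, 3.14, 3.14].

INTERFACE

Orientations are given as a unit quaternion [x, y, z, w].
In Python, from cell import monitor, eyes, order gives the robot as it stands. The module is installed in compiled form; this text tells all that it offers.
- The arm moves only by the shell command python3 -m pendant 'ROWS'. ROWS is JSON, a list of rows, each an object with "offset": the shift along the tool's x, y, z in mm, a list of three; "twist": the turn, a rotation vector about the tool's x, y, z in rad, a list of three; "hand": the opening, from 0 (shut) to 1 (fully open). In form: [{"offset": [tx, ty, tz], "twist": [wx, wy, wz], "hand": hand}, ...]. A call has 1 to 20 rows; each row shifts and turns the commanded pose from where the row before left it, along the tool's axes as they then stand; what a row does not reach is not made up. A row lasts 1/10 s, in which the tool goes at most 50 mm and 8.59 degrees, less where a joint would pass 70% of its speed; a pose out of reach is approached as far as the arm can. A call is refused whole if a number of a shift passes 50 or a number of a turn 0.15, either way. A call with a gripper value outside its range is refused whole. The fingers move at their own pace and stop on an object; the grip force is fixed at half the most. Time passes only in rows, so rows that do not move let the fingers close. It gives the time, the measured TCP pose, the force and the opening at its end, in the units of the state.
- monitor.sense(): the state, without advancing time (a new reading comes with each control period).
- eyes.capture(name): name is "scene" or "top" or "wrist"; returns (picture, depth): 420x560x3 uint8, red, green, blue; 420x560 float32, m along the optical axis (not along the pixel's ray), 0 where there is no reading.
- eyes.get_calibration(name): a dict with "fovy" (degrees; the focal length in pixels is half the picture's height over the tangent of half this angle, whatever the lens; pixels are square), "cx", "cy" (the principal point, pixels), "camera_from_world" (4x4, takes a point from world to camera coordinates); the wrist camera has in their place "tool_from_camera" (4x4, takes a point from camera to tool coordinates, whose origin is the TCP and whose axes are the flange's). Camera axes: x right, y up, looking along -z (the intrinsics and any distortion apply to the point x, -y, -z); pixel columns grow to the right and rows downward; lengths in m; the calibration is good to about 2 mm. A picture is of the moment at which its call begins: read the wrist's pose just before it. get_calibration takes no time and is no camera call.
- order.job_done(): hands the job in, once; it reports no verdict.
The state is a dict: "t": time; "joint_positions": joint angles; "dq": joint speeds; "joint_efforts": joint torques, N m; "eef_pos": TCP position; "orientation": TCP orientation; "contact_force": force on the tool from outside, world axes, zero at the start; "moment": the same for the moment, N m; "finger_gap": finger opening in m.
Only numpy, scipy, OpenCV 4.12 (cv2) and the standard library are available. Lean on these libraries where they do the work, as an engineer would, in place of code of your own. Each camera call takes 0.05 s, during which the arm holds its last target.

TASK

The wire reel on the pay-off stand has just been changed and its brake is still slack. Push the brake's quick-release arm over until it is fully closed, then press the hand lever firmly towards the fixed grip bar with the outside of the fingers, to check that it now stops short of the bar, and finish while still holding it pressed against that stop. Only push: do not pinch the arm's post or the lever, keep the fingers off the grip bar, do not force the lever, and leave the things lying round the stand where they are.

Things in the scene. Friction and masses are not known exactly. Their poses are not given: they have to be found in the camera images.
- stand_origin (a point): Wire pay-off stand screwed to the bench: grey base plate 155 x 250 x 12 mm with a copper wire reel, its brake, a hand lever and a grip bar. This point lies on the bench surface; stand axes: x away from the operator's side, y towards the reel end, z up. The plate spans x -68 to 88, y -103 to 147 mm of this frame.
- reel_top (a point): Top centre of the wire reel (two grey flanges 120 mm across, copper winding between; highest point 103 mm above the bench); it stands at x = 30, y = 70 mm of the stand frame.
- quick_release (a joint): Rad: 0 = open (arm points to the stand's -x), 1.30 = fully closed, at its stop (swung counter-clockwise seen from above, towards the stand's -y, over the lever's root); above 1.2 is closed. Starts at 0 to 0.25. About 2.5 N on the post moves it; it stays where left. While it is open the lever goes nearly or right up to the bar; part closed, it slips open under a firm press.
- qr_post (a point): Middle of the black thumb post (16 mm thick, upright, round, from 62 to 106 mm above the bench) at the end of the quick-release arm, 86 mm above the bench. The arm (12 mm wide, 64 to 72 mm above the bench) joins it to qr_pivot.
- qr_pivot (a point): On the quick-release's upright turning axis, 86 mm above the bench, 90 mm from the post's axis.
- brake_lever (a joint): Rad: 0 = released (spring return), grows as pressed; 0.35 = touching the bar. With the quick-release closed the shoe meets the drum at 0.18 and the lever goes firm: about 0.19 at 12 N, 0.20 at 20 N, its ball end then some 25 mm short of the bar. At lever_press the free travel takes 2 to 5 N; 10 to 20 N is a firm press, over 45 N forces it.
- lever_press (a point): Pressing point mid-blade on the hand lever (aluminium blade 9 mm thick, 17 mm high, 32 to 48 mm above the bench, open below), at 40 mm height. x here is square to the blade, from the operator's side towards the bar (pressing direction); the upright pivot is 125 mm away along +y, the centre of the 20 mm ball end 25 mm along -y.
- grip_bar: Fixed grip bar behind the lever, in the stand's own frame (origin as stand_origin): black rubber grip 28 mm thick, axis 40 mm above the bench, runs along y from -114 to -218 mm at x = 28 mm. Its clamp block (36 x 30 mm, top 56 mm above the bench) is centred at x = 28, y = -86 mm and carries the quick-release arm's 10 mm stop pin (top 75 mm).
- brake_shoe: Brake shoe with a cork lining, low beside the drum under the reel; pushed on to the drum by the lever's roller through the quick-release's eccentric.
- reel: The wire reel with the steel brake drum under it (100 mm across), turning on an upright axis.
- core_3: Bystander, loose: bare grey strip-wound core 64 x 66 x 22 mm, behind the grip bar; origin under its centre.
- core_7: Bystander, loose: bare grey strip-wound core 64 x 66 x 22 mm, behind the end of the grip bar; origin under its centre.
- terminal_strip: Bystander, loose: cream screw terminal strip 20 x 102 x 14 mm, in front of the stand; origin under its centre.
- small_toroid_4: Bystander, loose: small wound toroid 69 x 70 x 58 mm, beside the reel; origin under its centre.
- small_toroid_2: Bystander, loose: small wound toroid 74 x 81 x 60 mm, beyond the lever's ball end; origin under its centre.
- tape_white: Bystander, loose: roll of white tape 73 x 76 x 12 mm lying flat in front of the stand; origin under its centre.

How it is judged:
By the outcome, as a careful person would: the job done as asked, in the order asked, and still so for the second after the job is handed in, while the arm keeps its last pose, push and grip.
It also fails if it takes over 64 s, if anything falls off the work surface, if the arm or the gripper's body presses on something with over 40 N, if the wrist force passes 120 N, or if a joint passes its speed limit or range.

## Working session

There is one attempt and no reset: what is moved stays moved. The work goes in short steps, Python scripts to look and compute and a shell command to move; the robot and the scene stay as the last step left them, time stands still between calls to the robot, and variables do not carry over. Pictures are saved under pics/ and viewed, and the job is handed in when it is done.

```bash
mkdir -p pics; ls
cat > h.py <<'E'
import numpy as np, cv2
from cell import monitor, eyes, order
from scipy.spatial.transform import Rotation as R
def K(c):
    f=210/np.tan(np.radians(c['fovy'])/2); return f,c['cx'],c['cy']
def save(n,fn):
    p,d=eyes.capture(n); cv2.imwrite('pics/'+fn+'.png',p[:,:,::-1]); np.save('pics/'+fn+'.npy',d); return p,d
E
python3 - <<'E'
from h import *
np.set_printoptions(precision=4,suppress=True)
s=monitor.sense()
for k in s: print(k,np.round(s[k],4))
for n in ['scene','top','wrist']:
    save(n,n+'0'); c=eyes.get_calibration(n)
    for k in c: print(n,k,np.array(c[k]))
E
```

```text
pics
t 0.0
joint_positions [ 1.0836  0.1311  1.4893  0.      1.523  -0.0854]
dq [ 0.0004 -0.0007  0.0011 -0.0009 -0.0001 -0.0027]
joint_efforts [  0.0028 -55.9843 -49.1763   0.0772   0.0354  -0.0002]
eef_pos [0.2343 0.5517 0.2176]
orientation [ 0.1995  0.9799 -0.0009 -0.0003]
contact_force [ 0.8352 -0.0444 -0.5736]
moment [0.026  0.0134 0.0161]
finger_gap 0.093
scene fovy 46.75072674846713
scene cx 275.92490898965474
scene cy 202.22584005256687
scene camera_from_world [[ 0.6255 -0.7801  0.0138 -0.3419]
 [ 0.3989  0.335   0.8536 -0.3122]
 [-0.6705 -0.5285  0.5207 -0.7672]
 [ 0.      0.      0.      1.    ]]
top fovy 46.82736839476503
top cx 273.0873172479842
top cy 215.57907829059124
top camera_from_world [[ 0.0232 -0.9996  0.0167 -0.0242]
 [ 0.9944  0.0248  0.1027 -0.569 ]
 [-0.103   0.0143  0.9946 -1.0392]
 [ 0.      0.      0.      1.    ]]
wrist fovy 67.3765368274553
wrist cx 283.629981088295
wrist cy 209.5792900952008
wrist tool_from_camera [[ 0.      0.9665  0.2565  0.0712]
 [ 1.      0.     -0.0001 -0.0001]
 [-0.0001  0.2565 -0.9665 -0.166 ]
 [ 0.      0.      0.      1.    ]]
```

View pics/scene0.png

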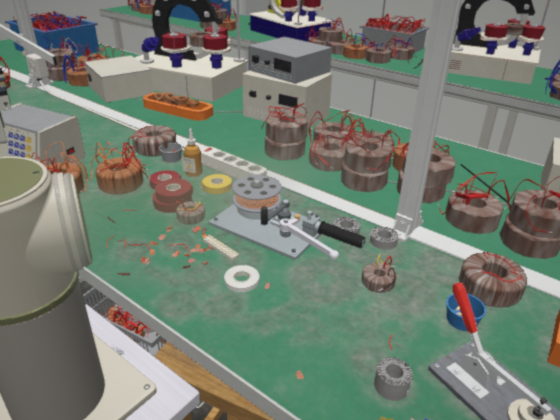

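View pics/top0.png

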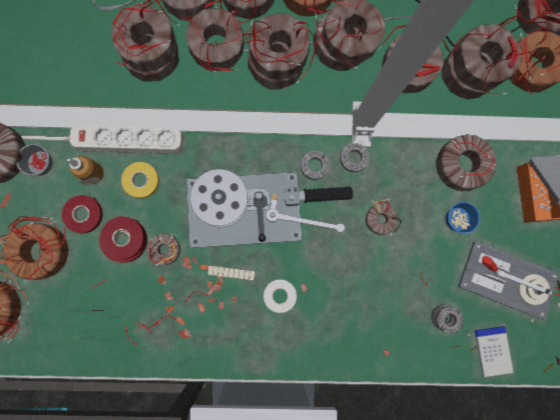

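View pics/wrist0.png

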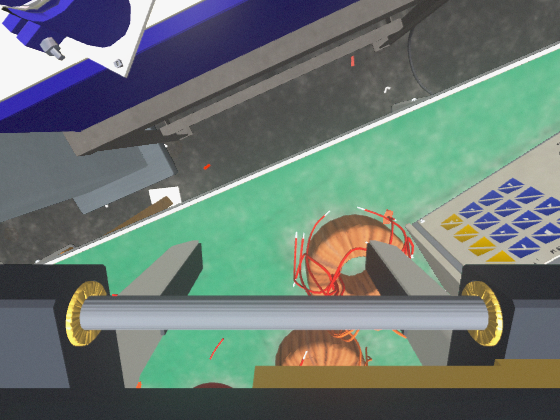

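The top view shows the stand at about (245,210): reel at (218,195), post at (262,237), lever ball at (340,228) and bar at (328,194). The reel end points to world +y. Next I'll enlarge it and take 3D positions.

```bash
cat >> h.py <<'E'
def pix2w(n,u,v,d,c=None,T=None):
    c=c or eyes.get_calibration(n); f,cx,cy=K(c)
    u=np.asarray(u,float);v=np.asarray(v,float);d=np.asarray(d,float)
    p=np.stack([(u-cx)/f*d,-(v-cy)/f*d,-d],-1)
    if T is None: T=np.linalg.inv(np.array(c['camera_from_world']))
    return p@T[:3,:3].T+T[:3,3]
def cloud(n,fn,T=None):
    d=np.load('pics/'+fn+'.npy'); v,u=np.mgrid[:420,:560]
    return pix2w(n,u,v,d,T=T),d
def w2pix(n,P,T=None):
    c=eyes.get_calibration(n); f,cx,cy=K(c)
    M=np.array(c['camera_from_world']) if T is None else np.linalg.inv(T)
    q=np.asarray(P)@M[:3,:3].T+M[:3,3]
    return np.stack([cx+f*q[...,0]/-q[...,2],cy-f*q[...,1]/-q[...,2]],-1)
E
python3 - <<'E'
from h import *
for n,(a,b,c,d) in {'top':(150,130,410,320),'scene':(160,150,430,320)}.items():
    im=cv2.imread(f'pics/{n}0.png')[b:d,a:c]
    cv2.imwrite(f'pics/{n}0c.png',cv2.resize(im,None,fx=3,fy=3,interpolation=cv2.INTER_CUBIC)[:600,:800])
P,d=cloud('top','top0')
np.set_printoptions(precision=4,suppress=True)
for u,v in [(218,195),(262,237),(261,200),(340,228),(272,215),(310,222),(290,196),(330,194),(280,240),(200,240),(350,260)]:
    print(u,v,P[v,u])
E
```

```text
218 195 [0.6015 0.1048 0.1034]
262 237 [0.5171 0.0122 0.1069]
261 200 [0.5976 0.0165 0.072 ]
340 228 [ 0.5441 -0.1557  0.0479]
272 215 [ 0.5679 -0.0077  0.0555]
310 222 [ 0.5552 -0.0901  0.0514]
290 196 [ 0.6069 -0.0446  0.078 ]
330 194 [ 0.617  -0.1324  0.0538]
280 240 [ 0.517  -0.0274  0.0111]
200 240 [0.5125 0.1501 0.0145]
350 260 [ 0.4764 -0.1862  0.0003]
```

View pics/top0c.png

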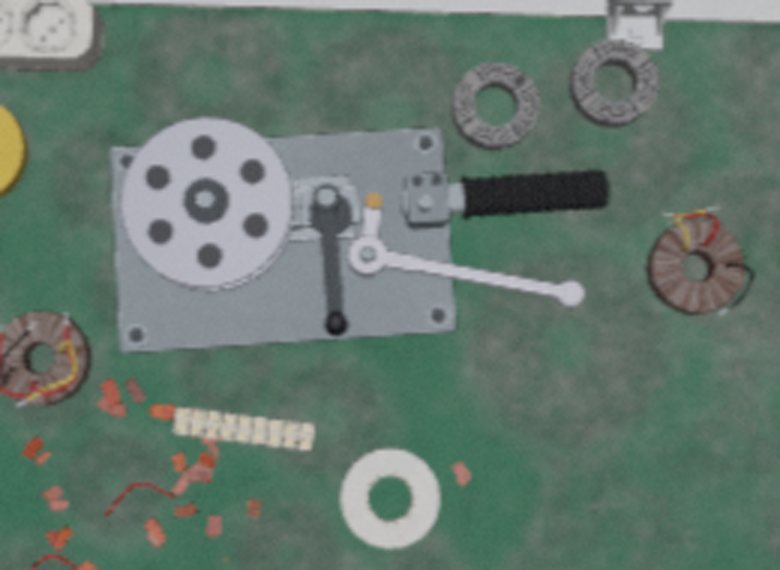

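View pics/scene0c.png

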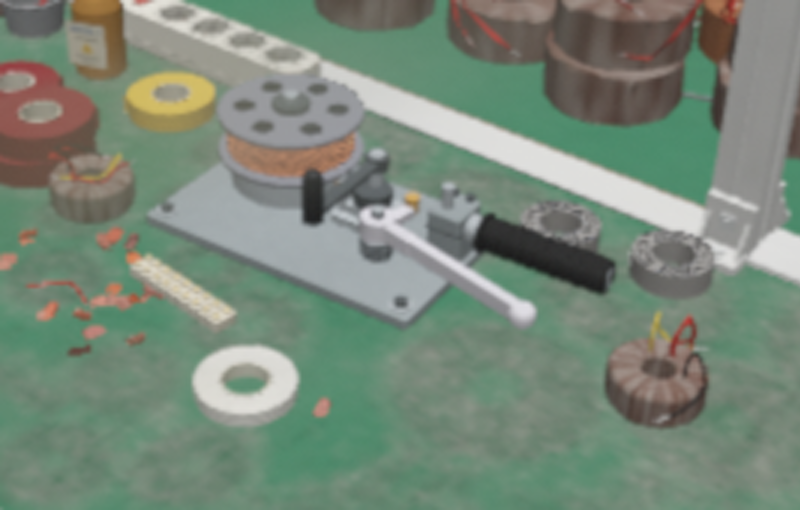

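Run:
```python
from h import *
np.set_printoptions(precision=4,suppress=True)
for n in ['top','scene']:
    P,d=cloud(n,n+'0'); X=P.reshape(-1,3); im=cv2.imread(f'pics/{n}0.png').reshape(-1,3)
    def sel(lo,hi):
        return X[((X>lo)&(X<hi)).all(1)]
    print(n)
    q=sel([.49,-.02,.092],[.545,.045,.12]); print('post',len(q),q.mean(0),q.min(0),q.max(0))
    q=sel([.585,-.01,.06],[.64,.03,.12]); print('pivot',len(q),q.mean(0),q.max(0))
    q=sel([.5,.03,.095],[.7,.18,.12]);q=q[q[:,0]>.53]; 
    (c,r)=cv2.minEnclosingCircle((q[:,:2]*1000).astype(np.float32)); print('reel',len(q),c,r,q[:,2].mean())
    q=sel([.59,-.19,.035],[.65,-.075,.07]); l=cv2.fitLine((q[:,:2]).astype(np.float32),cv2.DIST_HUBER,0,.01,.01).ravel(); print('bar',len(q),q.mean(0),q.min(0),q.max(0),l, np.degrees(np.arctan2(l[0],-l[1])))
    q=sel([.5,-.18,.03],[.59,-.03,.062]); l=cv2.fitLine((q[:,:2]).astype(np.float32),cv2.DIST_HUBER,0,.01,.01).ravel(); print('lever',len(q),q.mean(0),q.min(0),q.max(0),l)
    q=sel([.5,-.18,.03],[.59,-.148,.062]); print('ball',len(q),q.mean(0),q.min(0),q.max(0))
    q=sel([.45,-.15,.006],[.72,.25,.016]); 
    r=cv2.minAreaRect((q[:,:2]*1000).astype(np.float32)); print('plate',r,len(q))
```

```text
top
post 45 [0.5173 0.0122 0.1034] [0.5111 0.006  0.0971] [0.5236 0.0184 0.1086]
pivot 103 [0.6019 0.0208 0.0731] [0.6168 0.0296 0.0787]
reel 163 (596.1315307617188, 95.33106231689453) 53.564544677734375 0.09809015900011851
bar 627 [ 0.6174 -0.1278  0.0508] [ 0.5991 -0.1816  0.0351] [ 0.6351 -0.075   0.0589] [ 0.0915 -0.9958  0.6174 -0.1278] 5.251122
lever 321 [ 0.5544 -0.1013  0.0471] [ 0.5376 -0.1647  0.0328] [ 0.5717 -0.0316  0.0542] [ 0.158   0.9874  0.5544 -0.1013]
ball 61 [ 0.546  -0.1563  0.0473] [ 0.5376 -0.1647  0.0393] [ 0.5558 -0.1489  0.0542]
plate ((585.7388916015625, 60.654510498046875), (270.88909912109375, 377.3630676269531), 0.5721079707145691) 4022
scene
post 52 [0.5148 0.0113 0.0996] [0.508  0.0058 0.0924] [0.5256 0.0238 0.1079]
pivot 66 [0.6007 0.0196 0.0722] [0.6179 0.0297 0.0787]
reel 74 (599.25341796875, 105.95069885253906) 16.66530990600586 0.09862233492096194
bar 564 [ 0.6118 -0.1321  0.0482] [ 0.5968 -0.1822  0.0352] [ 0.6353 -0.0753  0.0591] [ 0.1107 -0.9939  0.612  -0.1528] 6.3559184
lever 398 [ 0.5518 -0.1012  0.0441] [ 0.5345 -0.1656  0.0312] [ 0.5894 -0.0303  0.0522] [ 0.1615  0.9869  0.5517 -0.1017]
ball 70 [ 0.5415 -0.1574  0.0447] [ 0.5345 -0.1656  0.0346] [ 0.55   -0.1484  0.0522]
plate ((568.3643798828125, 56.85652160644531), (225.9025115966797, 417.24871826171875), 10.365511894226074) 2227
```

The post is near world (0.517, 0.012) with its top at about 0.105. The pivot is near (0.604, 0.021), the ball near (0.544, -0.157) and the lever pivot near (0.568, -0.008). Stand yaw is about +5.5°. I'll move over the stand with the fingers shut.

```bash
python3 -m pendant '[{"offset":[-15,-11,0],"twist":[0,0,0],"hand":0},{"offset":[-30,-23,0],"twist":[0,0,0],"hand":0},{"offset":[-30,-23,0],"twist":[0,0,0],"hand":0},{"offset":[-30,-23,0],"twist":[0,0,0],"hand":0},{"offset":[-30,-23,0],"twist":[0,0,0],"hand":0},{"offset":[-30,-23,0],"twist":[0,0,0],"hand":0},{"offset":[-30,-23,0],"twist":[0,0,0],"hand":0},{"offset":[-30,-23,0],"twist":[0,0,0],"hand":0},{"offset":[-30,-23,0],"twist":[0,0,0],"hand":0},{"offset":[-30,-23,0],"twist":[0,0,0],"hand":0},{"offset":[-30,-23,0],"twist":[0,0,0],"hand":0},{"offset":[-30,-23,0],"twist":[0,0,0],"hand":0},{"offset":[-30,-23,0],"twist":[0,0,0],"hand":0},{"offset":[-30,-23,0],"twist":[0,0,0],"hand":0},{"offset":[-30,-23,0],"twist":[0,0,0],"hand":0},{"offset":[-15,-12,0],"twist":[0,0,0],"hand":0},{"offset":[0,0,0],"twist":[0,0,0],"hand":0},{"offset":[0,0,0],"twist":[0,0,0],"hand":0}]'
python3 -m pendant '[{"offset":[0,0,0],"twist":[0,0,0.1],"hand":0},{"offset":[0,0,0],"twist":[0,0,0.14],"hand":0},{"offset":[0,0,0],"twist":[0,0,0.14],"hand":0},{"offset":[0,0,0],"twist":[0,0,0.14],"hand":0},{"offset":[0,0,0],"twist":[0,0,0.14],"hand":0},{"offset":[0,0,0],"twist":[0,0,0.14],"hand":0},{"offset":[0,0,0],"twist":[0,0,0.14],"hand":0},{"offset":[0,0,0],"twist":[0,0,0.14],"hand":0},{"offset":[0,0,0],"twist":[0,0,0.14],"hand":0},{"offset":[0,0,0],"twist":[0,0,0.14],"hand":0},{"offset":[0,0,0],"twist":[0,0,0],"hand":0}]'
python3 - <<'E'
from h import *
s=monitor.sense()
for k in s: print(k,np.round(s[k],4))
print(R.from_quat(s['orientation']).as_matrix().round(3))
save('wrist','w1')
E
```

```text
t: 1.95
eef_pos: [0.5135, 0.0588, 0.2183]
orientation: [0.2, 0.98, 0.0, -0.0]
contact_force: [-0.4, -0.2, 0.4]
finger_gap: 0.0004
t: 3.05
eef_pos: [0.5133, 0.0601, 0.2186]
orientation: [0.771, 0.636, 0.0, -0.0]
contact_force: [-0.2, 0.2, 0.2]
finger_gap: 0.0003
t 3.05
joint_positions [ 1.7100e-02 -9.5700e-02  1.7170e+00  3.0000e-04  1.5205e+00  2.0870e-01]
dq [-0.0063  0.0014 -0.0048 -0.0009 -0.0017 -0.1751]
joint_efforts [-1.78000e-01 -4.41834e+01 -4.92384e+01  6.24000e-02 -1.95000e-02
  2.71960e+00]
eef_pos [0.5133 0.0601 0.2186]
orientation [ 7.715e-01  6.362e-01  0.000e+00 -2.000e-04]
contact_force [-0.1794  0.1953  0.2417]
moment [-0.0742  0.0768 -0.0094]
finger_gap 0.0003
[[ 0.19   0.982 -0.   ]
 [ 0.982 -0.19   0.   ]
 [ 0.    -0.    -1.   ]]
```

View pics/w1.png

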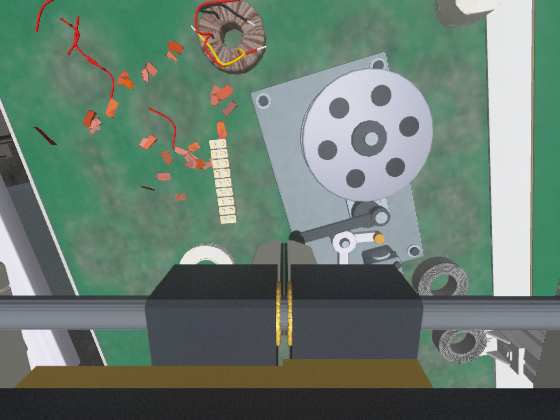

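The wrist view shows the post at about (297,238), the arm's pivot at (380,216) and the lever root at (343,242). I'll measure from this view as well.

```bash
cat >> h.py <<'E'
def wristT(s):
    c=eyes.get_calibration('wrist'); T=np.eye(4); T[:3,:3]=R.from_quat(s['orientation']).as_matrix(); T[:3,3]=s['eef_pos']
    return T@np.array(c['tool_from_camera'])
E
python3 - <<'E'
from h import *
np.set_printoptions(precision=4,suppress=True)
s=monitor.sense(); T=wristT(s)
P,d=cloud('wrist','w1',T)
for u,v in [(297,238),(380,216),(343,242),(371,138),(378,239),(378,257)]: print(u,v,P[v,u])
X=P.reshape(-1,3)
def sel(lo,hi): return X[((X>lo)&(X<hi)).all(1)]
q=sel([.49,-.02,.092],[.545,.045,.12]); print('post',len(q),q.mean(0),q.min(0),q.max(0))
q=sel([.5,.03,.095],[.7,.18,.12])
(c,r)=cv2.minEnclosingCircle((q[:,:2]*1000).astype(np.float32)); print('reel',len(q),c,r,q[:,2].mean())
m=((P>[.585,-.02,.06])&(P<[.64,.04,.12])).all(2); print('pivot',m.sum(),P[m].mean(0),P[m].max(0),P[m].min(0))
im=cv2.imread('pics/w1.png')[110:270,250:450]; cv2.imwrite('pics/w1c.png',cv2.resize(im,None,fx=3.7,fy=3.7,interpolation=cv2.INTER_CUBIC))
# two-view triangulation of named points
def ray(n,u,v,T):
    c=eyes.get_calibration(n); a=pix2w(n,u,v,0,T=T); b=pix2w(n,u,v,1,T=T); return a,(b-a)/np.linalg.norm(b-a)
def tri(rs):
    A=0;b=0
    for a,d in rs:
        M=np.eye(3)-np.outer(d,d); A=A+M; b=b+M@a
    x=np.linalg.solve(A,b); return x,[np.linalg.norm((np.eye(3)-np.outer(d,d))@(x-a)) for a,d in rs]
Tt=np.linalg.inv(eyes.get_calibration('top')['camera_from_world'])
for nm,a,b in [('post',(262,237.3),(297,238)),('pivotbolt',(150+328/3,130+197/3),(380.5,216)),('leverpivot',(150+368/3,130+254/3),(344,242)),('reel',(150+205/3,130+200/3),(371,138))]:
    print(nm,*tri([ray('top',*a,Tt),ray('wrist',*b,T)]))
E
```

```text
297 238 [0.5192 0.0206 0.0868]
380 216 [0.6061 0.0246 0.0765]
343 242 [ 0.568  -0.0053  0.0548]
371 138 [0.5993 0.1056 0.1025]
378 239 [ 0.6084 -0.0119  0.0478]
378 257 [ 0.6057 -0.0332  0.049 ]
post 13 [0.5211 0.0194 0.0946] [0.5171 0.0172 0.0922] [0.5243 0.021  0.0972]
reel 974 (599.1475830078125, 105.29265594482422) 15.956870079040527 0.09780442108760777
pivot 466 [0.6018 0.0237 0.073 ] [0.6167 0.0327 0.0782] [0.5853 0.0138 0.0631]
post [0.5188 0.0125 0.0646] [np.float64(0.0001108874280262458), np.float64(0.00011088742802624856)]
pivotbolt [0.6085 0.0207 0.066 ] [np.float64(0.000872086886714303), np.float64(0.0008720868867144099)]
leverpivot [ 0.57   -0.0093  0.0455] [np.float64(0.0002765032495491089), np.float64(0.0002765032495492192)]
reel [0.5994 0.1049 0.0994] [np.float64(0.0008983509693362469), np.float64(0.0008983509693361706)]
```

View pics/w1c.png

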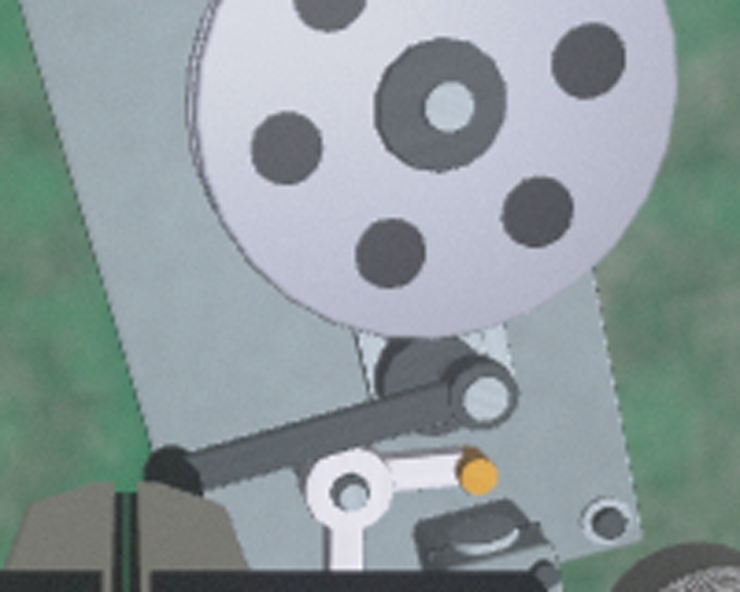

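Run:
```python
from h import *
np.set_printoptions(precision=1,suppress=True)
c=eyes.get_calibration('wrist'); P,d=cloud('wrist','w1',np.array(c['tool_from_camera']))
for v in range(240,268,2):
    row=P[v]*1000; m=(abs(row[:,1])<40)&(row[:,2]<15)&(d[v]>0)
    if m.any(): r=row[m]; print(v,r[0],r[-1],r[:,0].mean(),np.where(m)[0][[0,-1]])
```

```text
240 [ 9.1 -5.2  0.3] [ 9.4  4.4 -0.4] 9.172495979513426 [275 292]
242 [ 9.3 -8.4 -3.3] [ 8.8  7.6 -2.1] 9.212287114286552 [269 298]
244 [  9.3 -11.5  -6.3] [ 9.  10.7 -5.6] 8.9980053449914 [263 304]
246 [  9.2 -14.   -9. ] [ 9.5 13.1 -9.8] 9.042521536917823 [258 309]
248 [  8.8 -14.4 -10.8] [  9.2  13.5 -11.7] 9.037114620290092 [257 310]
250 [  9.3 -14.5 -14.8] [  9.1  13.8 -14.4] 9.004466001228021 [256 311]
252 [  9.2 -14.8 -17.2] [  8.9  14.1 -16.5] 9.009545523526178 [255 312]
254 [  9.  -15.1 -19.4] [  8.9  14.4 -19. ] 9.064946058093199 [254 313]
256 [  8.5 -15.5 -20.7] [  8.4  14.8 -20.6] 9.011111342681634 [253 314]
258 [  9.4 -15.1 -25.1] [  8.8  14.5 -23.9] 9.02134427813781 [253 314]
260 [  8.8 -15.5 -26.3] [  8.9  14.7 -26.5] 9.009745412679099 [252 315]
262 [  8.7 -15.7 -28.4] [  8.6  15.  -28.1] 9.004231482099492 [251 316]
264 [ 35.6 -29.4 -89. ] [ 35.3  28.9 -88.5] 34.0990321407301 [174 393]
266 [ 35.7 -29.1 -90.6] [ 35.9  28.2 -91.1] 34.230324298613915 [173 394]
```

The shut fingers are ±5 mm at the tip, ±14–16 mm beyond 9 mm from the tip, and 18 mm wide. I'll turn the tool so its +y points along the push direction (az -84.5°), and descend on the reel side of the post.

```bash
python3 -m pendant '[{"offset":[0,0,5],"twist":[0,0,0.128],"hand":0},{"offset":[0,0,10],"twist":[0,0,0.128],"hand":0},{"offset":[0,0,10],"twist":[0,0,0.128],"hand":0},{"offset":[0,0,10],"twist":[0,0,0.128],"hand":0},{"offset":[0,0,10],"twist":[0,0,0.128],"hand":0},{"offset":[0,0,10],"twist":[0,0,0.128],"hand":0},{"offset":[0,0,10],"twist":[0,0,0.128],"hand":0},{"offset":[0,0,10],"twist":[0,0,0.128],"hand":0},{"offset":[0,0,5],"twist":[0,0,0.128],"hand":0},{"offset":[0,0,0],"twist":[0,0,0.128],"hand":0},{"offset":[0,0,0],"twist":[0,0,0],"hand":0},{"offset":[0,0,0],"twist":[0,0,0],"hand":0}]'
python3 - <<'E'
from h import *
s=monitor.sense(); M=R.from_quat(s['orientation']).as_matrix(); print(s['eef_pos'],np.degrees(np.arctan2(M[1,1],M[0,1])),s['joint_positions'])
save('scene','s2'); save('wrist','w2')
im=cv2.imread('pics/s2.png')[150:320,160:430]; a=cv2.resize(im,(540,340)); b=cv2.imread('pics/w2.png'); b=cv2.resize(b,(340*560//420*0+260,195)); 
cv2.imwrite('pics/s2c.png',cv2.resize(im,None,fx=2.9,fy=2.9,interpolation=cv2.INTER_CUBIC))
E
```

```text
t: 4.3
eef_pos: [0.5138, 0.0592, 0.1388]
orientation: [0.999, 0.053, 0.0, -0.0]
contact_force: [0.0, -0.4, 0.5]
finger_gap: 0.0006
[0.5138073  0.05917617 0.13878541] -83.89459008517606 [ 1.54275398e-02 -4.18760178e-02  1.81327285e+00  1.15347670e-04
  1.36997713e+00  1.47964138e+00]
```

View pics/s2c.png

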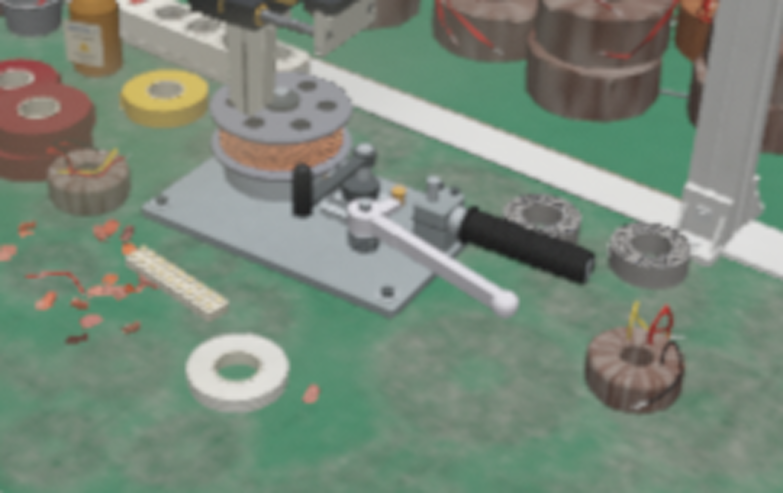

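View pics/w2.png

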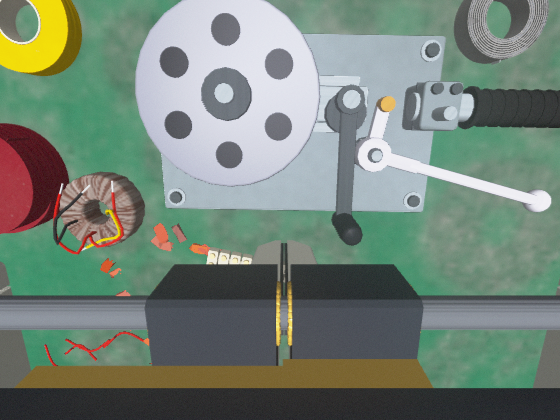

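The wrist view shows the post's top at about (350,233), the arm's pivot at (350,98), the lever root at (376,155) and the ball at (539,200). I'll triangulate these.

Run:
```python
from h import *
np.set_printoptions(precision=4,suppress=True)
s=monitor.sense(); T=wristT(s)
P,d=cloud('wrist','w2',T)
for u,v in [(350,234),(348,228),(350,98),(376,155),(539,200),(460,177),(451,114),(224,93),(520,110)]: print(u,v,P[v,u])
X=P.reshape(-1,3)
def sel(lo,hi): return X[((X>lo)&(X<hi)).all(1)]
q=sel([.49,-.02,.1],[.545,.045,.12]); print('post',len(q),q.mean(0),q.min(0),q.max(0))
q=sel([.5,-.18,.03],[.58,-.04,.062]); l=cv2.fitLine(q[:,:2].astype(np.float32),cv2.DIST_HUBER,0,.01,.01).ravel(); print('lever',l,q[:,2].mean())
q=sel([.59,-.19,.035],[.65,-.085,.07]); l=cv2.fitLine(q[:,:2].astype(np.float32),cv2.DIST_HUBER,0,.01,.01).ravel(); print('bar',l)
q=sel([.5,-.18,.03],[.59,-.148,.062]); print('ball',len(q),q.mean(0),q.min(0),q.max(0))
q=sel([.48,-.12,.008],[.7,.0,.016]); r=cv2.minAreaRect((q[:,:2]*1000).astype(np.float32)); print('plate',r)
q=sel([.59,-.1,.05],[.65,-.03,.08]); 
for z in (.05,.06,.07): 
    k=q[(q[:,2]>z)&(q[:,2]<z+.01)]; print('clamp',z,len(k),k.mean(0) if len(k) else '')
```

```text
350 234 [0.5193 0.015  0.1053]
348 228 [0.5229 0.0166 0.1037]
350 98 [0.6075 0.023  0.0759]
376 155 [ 0.5699 -0.0078  0.0556]
539 200 [ 0.547  -0.1522  0.0482]
460 177 [ 0.559  -0.0819  0.0479]
451 114 [ 0.6044 -0.0487  0.0757]
224 93 [0.5995 0.1041 0.104 ]
520 110 [ 0.6146 -0.1111  0.054 ]
post 352 [0.5185 0.0138 0.104 ] [0.511  0.0057 0.1   ] [0.525  0.0202 0.1064]
lever [ 0.1616  0.9869  0.5536 -0.1063] 0.0475032031942603
bar [ 0.0492 -0.9988  0.6162 -0.114 ]
ball 392 [ 0.5461 -0.1537  0.0464] [ 0.5355 -0.1628  0.0349] [ 0.5551 -0.148   0.0512]
plate ((606.38525390625, -60.001827239990234), (187.0985565185547, 119.9498062133789), 0.009727521799504757)
clamp 0.05 2677 [ 0.6127 -0.0621  0.0544]
clamp 0.06 180 [ 0.6141 -0.0466  0.0628]
clamp 0.07 198 [ 0.605  -0.0473  0.0742]
```

Arm geometry agrees: pivot (0.607, 0.0215), post (0.518, 0.013), stop pin (0.605, -0.0475), which gives a closing swing of about 1.29 rad. Now I'll descend and approach the post.

```bash
python3 -m pendant '[{"offset":[0,0,16],"twist":[0,0,0],"hand":0},{"offset":[0,0,16],"twist":[0,0,0],"hand":0},{"offset":[0,0,16],"twist":[0,0,0],"hand":0},{"offset":[0,0,16],"twist":[0,0,0],"hand":0},{"offset":[0,5,0],"twist":[0,0,0],"hand":0},{"offset":[0,5,0],"twist":[0,0,0],"hand":0},{"offset":[0,4,0],"twist":[0,0,0],"hand":0},{"offset":[0,0,0],"twist":[0,0,0],"hand":0},{"offset":[0,0,0],"twist":[0,0,0],"hand":0}]'
python3 -m pendant '[{"offset":[0,3,0],"twist":[0,0,0],"hand":0},{"offset":[0,3,0],"twist":[0,0,0],"hand":0},{"offset":[0,3,0],"twist":[0,0,0],"hand":0},{"offset":[0,0,0],"twist":[0,0,0],"hand":0}]'
python3 - <<'E'
from h import *
s=monitor.sense(); M=R.from_quat(s['orientation']).as_matrix(); print(s['eef_pos'],np.degrees(np.arctan2(M[1,1],M[0,1])),s['contact_force'])
save('scene','s3'); save('wrist','w3')
im=cv2.imread('pics/s3.png')[150:320,160:430]
cv2.imwrite('pics/s3c.png',cv2.resize(im,None,fx=2.9,fy=2.9,interpolation=cv2.INTER_CUBIC))
E
```

```text
t: 5.3
eef_pos: [0.5159, 0.0446, 0.0755]
orientation: [0.999, 0.05, 0.001, -0.0]
contact_force: [0.3, 1.0, -0.4]
finger_gap: 0.0007
t: 5.7
eef_pos: [0.5162, 0.0356, 0.0746]
orientation: [0.999, 0.05, -0.0, -0.0]
contact_force: [-0.2, 0.9, -0.1]
finger_gap: 0.0004
[0.51617175 0.03564171 0.07463974] -84.2965732529172 [-0.18170421  0.93141154 -0.09093989]
```

View pics/s3c.png

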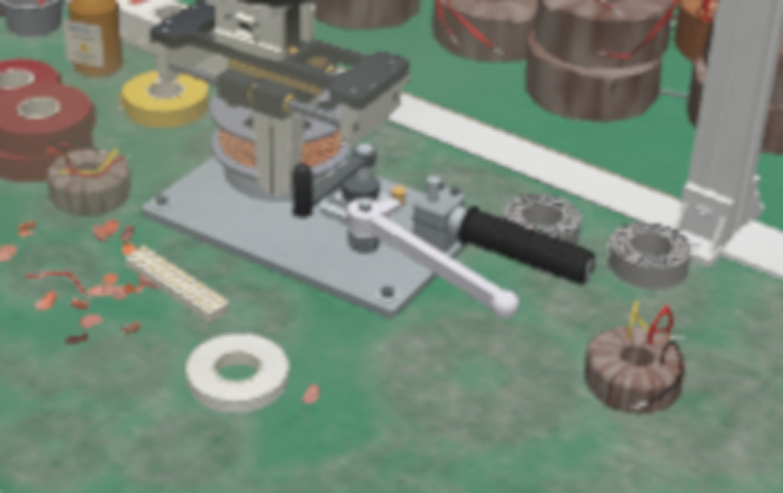

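View pics/w3.png

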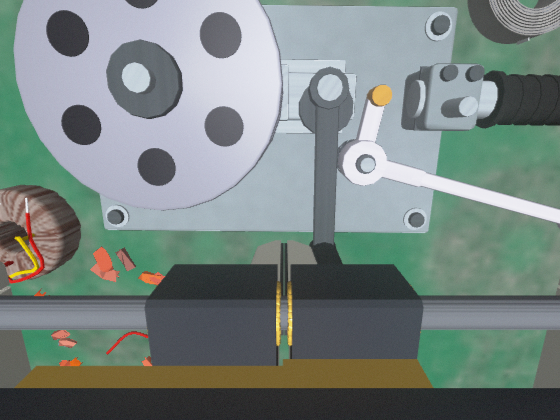

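The finger back now sits at the post, at about (322,250) in the wrist view. I'll start the swing.

```bash
python3 -m pendant '[{"offset":[0,2,0],"twist":[0,0,0],"hand":0},{"offset":[-1.1,4.5,0],"twist":[0,0,-0.05],"hand":0},{"offset":[-1.1,4.5,0],"twist":[0,0,-0.05],"hand":0},{"offset":[-1.1,4.5,0],"twist":[0,0,-0.05],"hand":0},{"offset":[-1.1,4.5,0],"twist":[0,0,-0.05],"hand":0},{"offset":[-1.1,4.5,0],"twist":[0,0,-0.05],"hand":0},{"offset":[-1.1,4.5,0],"twist":[0,0,-0.05],"hand":0},{"offset":[-1.1,4.5,0],"twist":[0,0,-0.05],"hand":0},{"offset":[-1.1,4.5,0],"twist":[0,0,-0.05],"hand":0}]'
python3 - <<'E'
from h import *
s=monitor.sense(); M=R.from_quat(s['orientation']).as_matrix(); print(s['eef_pos'],np.degrees(np.arctan2(M[1,1],M[0,1])),s['contact_force'])
T=wristT(s); save('wrist','w4'); print(w2pix('wrist',[[.607,.0215,.078]],T))
piv=np.array([.607,.0215]); r=s['eef_pos'][:2]-piv; print('tool frame pivot',(-M[:2,:2].T@r)*1000)
E
```

```text
t: 6.7
eef_pos: [0.5178, -0.0026, 0.0747]
orientation: [0.969, 0.248, 0.0, -0.0]
contact_force: [-0.1, 2.4, -0.3]
finger_gap: 0.0003
[ 0.51775962 -0.00264187  0.07465523] -61.22731564015633 [-0.05167637  2.44203278 -0.26865991]
[[329.07257355  84.97754779]]
tool frame pivot [89.84276675 21.79336847]
```

View pics/w4.png

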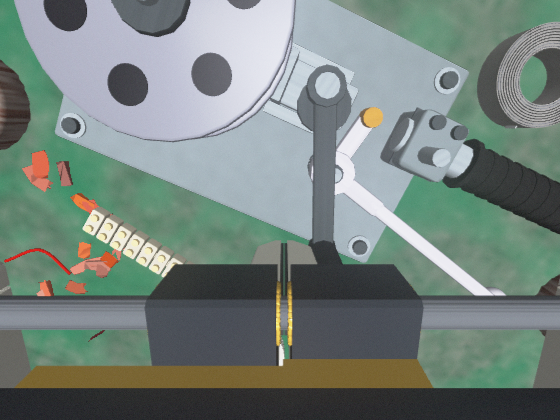

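The arm is following and stays aligned with the tool. Continuing.

```bash
python3 -m pendant '[{"offset":[-1.0,4.5,0],"twist":[0,0,-0.05],"hand":0},{"offset":[-1.0,4.5,0],"twist":[0,0,-0.05],"hand":0},{"offset":[-1.0,4.5,0],"twist":[0,0,-0.05],"hand":0},{"offset":[-1.0,4.5,0],"twist":[0,0,-0.05],"hand":0},{"offset":[-1.0,4.5,0],"twist":[0,0,-0.05],"hand":0},{"offset":[-1.0,4.5,0],"twist":[0,0,-0.05],"hand":0},{"offset":[-1.0,4.5,0],"twist":[0,0,-0.05],"hand":0},{"offset":[-1.0,4.5,0],"twist":[0,0,-0.05],"hand":0},{"offset":[-1.0,4.5,0],"twist":[0,0,-0.05],"hand":0},{"offset":[-1.0,4.5,0],"twist":[0,0,-0.05],"hand":0},{"offset":[-1.0,4.5,0],"twist":[0,0,-0.05],"hand":0},{"offset":[-1.0,4.5,0],"twist":[0,0,-0.05],"hand":0},{"offset":[-1.0,4.5,0],"twist":[0,0,-0.05],"hand":0},{"offset":[-1.0,4.5,0],"twist":[0,0,-0.05],"hand":0}]'
python3 - <<'E'
from h import *
s=monitor.sense(); M=R.from_quat(s['orientation']).as_matrix(); print(s['eef_pos'],np.degrees(np.arctan2(M[1,1],M[0,1])),s['contact_force'])
T=wristT(s); save('wrist','w5')
piv=np.array([.607,.0215]); r=s['eef_pos'][:2]-piv; print('tool frame pivot',(-M[:2,:2].T@r)*1000)
E
```

```text
t: 8.15
eef_pos: [0.5533, -0.0546, 0.0744]
orientation: [0.825, 0.565, -0.0, -0.001]
contact_force: [-1.8, 2.3, 2.2]
finger_gap: 0.0005
[ 0.55330645 -0.05458951  0.07438784] -21.18719565432132 [-1.78212171  2.28922975  2.15961224]
tool frame pivot [90.35192636 22.56411515]
```

View pics/w5.png

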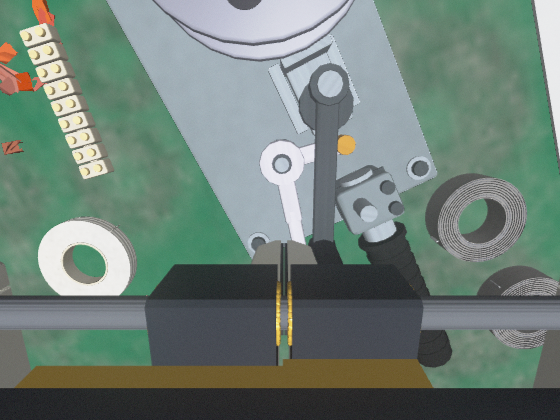

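The stop pin is now near (369,213), close to the arm. Finishing slowly.

```bash
python3 -m pendant '[{"offset":[-1.0,4.5,0],"twist":[0,0,-0.05],"hand":0},{"offset":[-1.0,4.5,0],"twist":[0,0,-0.05],"hand":0},{"offset":[-0.8,3.6,0],"twist":[0,0,-0.04],"hand":0},{"offset":[0,0,0],"twist":[0,0,0],"hand":0}]'
python3 -m pendant '[{"offset":[-0.4,1.8,0],"twist":[0,0,-0.02],"hand":0},{"offset":[-0.4,1.8,0],"twist":[0,0,-0.02],"hand":0},{"offset":[0,0,0],"twist":[0,0,0],"hand":0}]'
python3 -m pendant '[{"offset":[-0.2,1,0],"twist":[0,0,-0.01],"hand":0},{"offset":[0,0,0],"twist":[0,0,0],"hand":0}]'
python3 - <<'E'
from h import *
s=monitor.sense(); M=R.from_quat(s['orientation']).as_matrix(); print(s['eef_pos'],np.degrees(np.arctan2(M[1,1],M[0,1])),s['contact_force'])
T=wristT(s); save('wrist','w6')
piv=np.array([.607,.0215]); r=s['eef_pos'][:2]-piv; print('tool frame pivot',(-M[:2,:2].T@r)*1000)
E
```

```text
t: 8.6
eef_pos: [0.5645, -0.0615, 0.0744]
orientation: [0.784, 0.621, -0.0, -0.0]
contact_force: [-0.9, 0.8, 1.8]
finger_gap: 0.0005
t: 8.9
eef_pos: [0.5679, -0.0631, 0.0745]
orientation: [0.771, 0.637, -0.0, -0.0]
contact_force: [-2.7, 0.9, 0.6]
finger_gap: 0.0002
t: 9.1
eef_pos: [0.5688, -0.0635, 0.0745]
orientation: [0.768, 0.64, -0.0, -0.0]
contact_force: [-3.0, 1.7, -0.9]
finger_gap: 0.0002
[ 0.56876898 -0.06351227  0.07448774] -10.360294444052206 [-3.04490003  1.68938296 -0.8638423 ]
tool frame pivot [90.50162598 22.31931295]
```

View pics/w6.png

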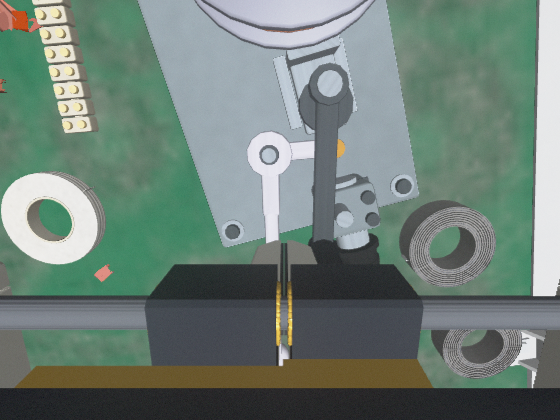

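```bash
for i in 1; do python3 -m pendant '[{"offset":[-0.2,1,0],"twist":[0,0,-0.01],"hand":0},{"offset":[-0.2,1,0],"twist":[0,0,-0.01],"hand":0},{"offset":[0,0,0],"twist":[0,0,0],"hand":0}]'; done
python3 -m pendant '[{"offset":[0,1,0],"twist":[0,0,0],"hand":0},{"offset":[0,0,0],"twist":[0,0,0],"hand":0}]'
python3 -m pendant '[{"offset":[0,1,0],"twist":[0,0,0],"hand":0},{"offset":[0,0,0],"twist":[0,0,0],"hand":0}]'
```

```text
t: 9.45
eef_pos: [0.5696, -0.0642, 0.0742]
orientation: [0.761, 0.648, -0.001, -0.001]
contact_force: [-9.1, 1.5, 3.7]
finger_gap: 0.0008
t: 9.65
eef_pos: [0.57, -0.0643, 0.0741]
orientation: [0.762, 0.648, -0.001, -0.002]
contact_force: [-10.7, 1.9, 4.9]
finger_gap: 0.0005
t: 9.85
eef_pos: [0.5704, -0.0645, 0.0739]
orientation: [0.762, 0.648, -0.002, -0.002]
contact_force: [-14.1, 1.7, 6.3]
finger_gap: 0.0004
```

At the stop: force rose to 14 N with almost no more travel, at a swing of about 1.3 rad. I'll back off, go round to the operator's side of the lever at a safe height, and look.

```bash
python3 -m pendant '[{"offset":[0,-5,0],"twist":[0,0,0],"hand":0},{"offset":[0,-12,0],"twist":[0,0,0],"hand":0},{"offset":[0,-12,0],"twist":[0,0,0],"hand":0},{"offset":[0,-12,0],"twist":[0,0,0],"hand":0},{"offset":[0,-12,0],"twist":[0,0,0],"hand":0},{"offset":[-17,0,0],"twist":[0,0,0],"hand":0},{"offset":[-17,0,0],"twist":[0,0,0],"hand":0},{"offset":[-17,0,0],"twist":[0,0,0],"hand":0},{"offset":[-17,0,0],"twist":[0,0,0],"hand":0},{"offset":[0,0,0],"twist":[0,0,0],"hand":0},{"offset":[0,0,0],"twist":[0,0,0],"hand":0}]'
python3 - <<'E'
from h import *
np.set_printoptions(precision=4,suppress=True)
s=monitor.sense(); M=R.from_quat(s['orientation']).as_matrix(); print(s['eef_pos'],np.degrees(np.arctan2(M[1,1],M[0,1])),s['contact_force'],s['joint_positions'])
T=wristT(s); save('wrist','w7'); save('top','t7');save('scene','s7')
P,d=cloud('wrist','w7',T); X=P.reshape(-1,3)
def sel(lo,hi): return X[((X>lo)&(X<hi)).all(1)]
q=sel([.5,-.18,.038],[.575,-.09,.055]); l=cv2.fitLine(q[:,:2].astype(np.float32),cv2.DIST_HUBER,0,.01,.01).ravel(); print('lever',l,len(q))
q=sel([.54,-.1,.095],[.65,-.04,.115]); print('post',len(q),q.mean(0) if len(q) else 0)
im=cv2.imread('pics/s7.png')[150:320,160:430]
cv2.imwrite('pics/s7c.png',cv2.resize(im,None,fx=2.9,fy=2.9,interpolation=cv2.INTER_CUBIC))
E
```

```text
t: 10.95
eef_pos: [0.5102, -0.1235, 0.075]
orientation: [0.762, 0.648, 0.0, 0.001]
contact_force: [-0.4, 0.5, -0.2]
finger_gap: 0.0006
[ 0.5102 -0.1235  0.075 ] -9.2803631544437 [-0.3722  0.4748 -0.2288] [-0.3354  0.0456  1.8488  0.0002  1.2459 -0.1734]
lever [ 0.1847  0.9828  0.5504 -0.1169] 1398
post 1222 [ 0.5884 -0.0658  0.1028]
```

View pics/w7.png

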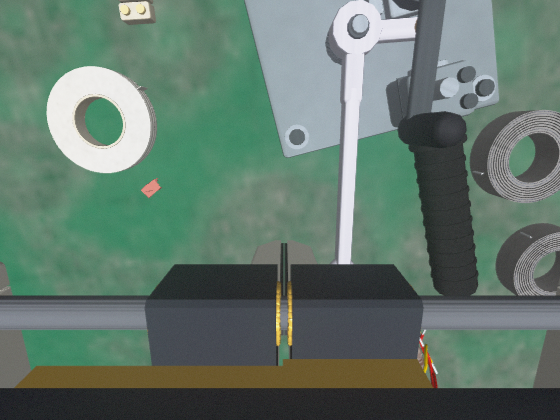

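View pics/s7c.png

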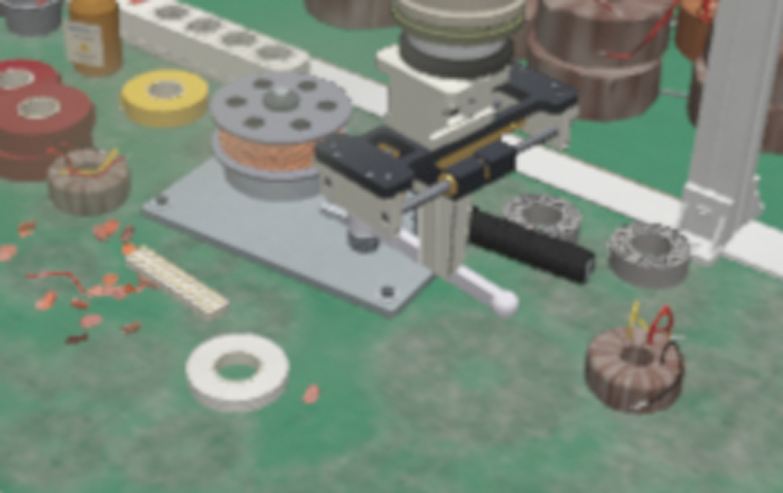

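The lever blade is straight ahead of the finger back, the post stays closed at (0.588, -0.066), and the arm lies on its pin. Next: descend to about z = 0.030 and approach the blade.

```bash
python3 -m pendant '[{"offset":[-1,0,15],"twist":[0,0,0],"hand":0},{"offset":[0,0,15],"twist":[0,0,0],"hand":0},{"offset":[0,0,15],"twist":[0,0,0],"hand":0},{"offset":[0,5,0],"twist":[0,0,0],"hand":0},{"offset":[0,5,0],"twist":[0,0,0],"hand":0},{"offset":[0,5,0],"twist":[0,0,0],"hand":0},{"offset":[0,0,0],"twist":[0,0,0],"hand":0},{"offset":[0,0,0],"twist":[0,0,0],"hand":0}]'
python3 -m pendant '[{"offset":[0,2,0],"twist":[0,0,0],"hand":0},{"offset":[0,2,0],"twist":[0,0,0],"hand":0},{"offset":[0,0,0],"twist":[0,0,0],"hand":0}]'
python3 -m pendant '[{"offset":[0,2,0],"twist":[0,0,0],"hand":0},{"offset":[0,2,0],"twist":[0,0,0],"hand":0},{"offset":[0,0,0],"twist":[0,0,0],"hand":0}]'
python3 - <<'E'
from h import *
s=monitor.sense(); save('wrist','w8'); save('scene','s8'); print(s['contact_force'])
im=cv2.imread('pics/s8.png')[150:320,160:430]
cv2.imwrite('pics/s8c.png',cv2.resize(im,None,fx=2.9,fy=2.9,interpolation=cv2.INTER_CUBIC))
E
```

```text
t: 11.9
eef_pos: [0.525, -0.1268, 0.0303]
orientation: [0.762, 0.648, 0.0, 0.0]
contact_force: [0.0, -0.4, -0.1]
finger_gap: 0.0007
t: 12.2
eef_pos: [0.5285, -0.1273, 0.0298]
orientation: [0.762, 0.648, 0.0, 0.0]
contact_force: [0.9, 0.6, 0.3]
finger_gap: 0.0005
t: 12.5
eef_pos: [0.532, -0.1279, 0.0295]
orientation: [0.762, 0.648, -0.0, -0.0]
contact_force: [-2.6, -0.3, 1.7]
finger_gap: 0.0005
[-2.62275308 -0.28789308  1.67094246]
```

View pics/s8c.png

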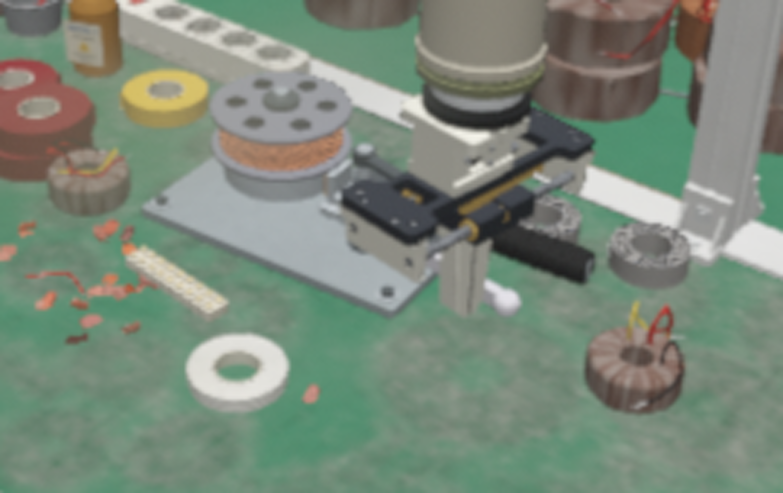

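View pics/w8.png

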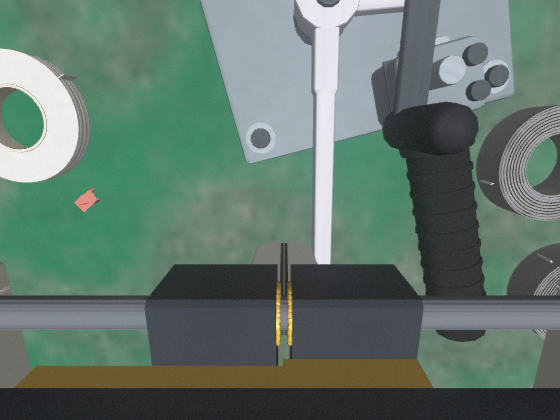

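Contact at a TCP x of about 0.531 (-2.6 N). The finger is on the blade and clear of the bar. Now I'll press along the arc.

```bash
python3 -m pendant '[{"offset":[-0.5,3.7,0],"twist":[0,0,-0.03],"hand":0},{"offset":[-0.5,3.7,0],"twist":[0,0,-0.03],"hand":0},{"offset":[-0.5,3.7,0],"twist":[0,0,-0.03],"hand":0},{"offset":[0,0,0],"twist":[0,0,0],"hand":0}]'
python3 -m pendant '[{"offset":[-0.5,3.7,0],"twist":[0,0,-0.03],"hand":0},{"offset":[-0.3,2.5,0],"twist":[0,0,-0.02],"hand":0},{"offset":[0,0,0],"twist":[0,0,0],"hand":0}]'
python3 -m pendant '[{"offset":[-0.3,2.5,0],"twist":[0,0,-0.02],"hand":0},{"offset":[0,0,0],"twist":[0,0,0],"hand":0},{"offset":[0,0,0],"twist":[0,0,0],"hand":0}]'
```

```text
t: 13.0
eef_pos: [0.5432, -0.1308, 0.0295]
orientation: [0.731, 0.682, -0.0, -0.0]
contact_force: [-3.6, 0.8, 1.6]
finger_gap: 0.0003
t: 13.3
eef_pos: [0.5492, -0.132, 0.0295]
orientation: [0.714, 0.7, -0.0, -0.0]
contact_force: [-4.4, 0.1, 1.5]
finger_gap: 0.0008
t: 13.6
eef_pos: [0.5514, -0.1324, 0.0295]
orientation: [0.708, 0.707, -0.0, -0.0]
contact_force: [-5.8, -0.3, 1.5]
finger_gap: 0.0003
```

```bash
python3 -m pendant '[{"offset":[-0.2,1.5,0],"twist":[0,0,-0.01],"hand":0},{"offset":[0,0,0],"twist":[0,0,0],"hand":0}]'
python3 -m pendant '[{"offset":[-0.1,1.5,0],"twist":[0,0,-0.01],"hand":0},{"offset":[0,0,0],"twist":[0,0,0],"hand":0}]'
python3 -m pendant '[{"offset":[0,1,0],"twist":[0,0,0],"hand":0},{"offset":[0,0,0],"twist":[0,0,0],"hand":0}]'
python3 -m pendant '[{"offset":[0,1,0],"twist":[0,0,0],"hand":0},{"offset":[0,0,0],"twist":[0,0,0],"hand":0}]'
```

```text
t: 13.8
eef_pos: [0.5529, -0.1326, 0.0295]
orientation: [0.704, 0.71, -0.0, -0.0]
contact_force: [-4.8, -0.7, 1.0]
finger_gap: 0.0006
t: 14.0
eef_pos: [0.5539, -0.1327, 0.0294]
orientation: [0.7, 0.714, -0.001, -0.0]
contact_force: [-7.5, -1.4, 3.0]
finger_gap: 0.0002
t: 14.2
eef_pos: [0.5546, -0.1327, 0.0294]
orientation: [0.701, 0.714, -0.001, -0.001]
contact_force: [-9.8, -0.4, 4.1]
finger_gap: 0.0005
t: 14.4
eef_pos: [0.5552, -0.1328, 0.0294]
orientation: [0.701, 0.714, -0.001, -0.001]
contact_force: [-11.3, -0.7, 5.3]
finger_gap: 0.0006
```

```bash
python3 -m pendant '[{"offset":[0,1,0],"twist":[0,0,0],"hand":0},{"offset":[0,0,0],"twist":[0,0,0],"hand":0}]'
python3 -m pendant '[{"offset":[0,1,0],"twist":[0,0,0],"hand":0},{"offset":[0,0,0],"twist":[0,0,0],"hand":0},{"offset":[0,0,0],"twist":[0,0,0],"hand":0},{"offset":[0,0,0],"twist":[0,0,0],"hand":0}]'
python3 - <<'E'
from h import *
np.set_printoptions(precision=4,suppress=True)
s=monitor.sense(); T=wristT(s); save('wrist','w9'); save('scene','s9'); save('top','t9'); print(s['contact_force'],s['eef_pos'])
s2=monitor.sense(); print(s2['contact_force'],s2['eef_pos'])
P,d=cloud('wrist','w9',T); X=P.reshape(-1,3)
def sel(lo,hi): return X[((X>lo)&(X<hi)).all(1)]
q=sel([.54,-.1,.095],[.65,-.04,.115]); print('post',len(q),q.mean(0))
q=sel([.545,-.10,.04],[.585,-.04,.052]); l=cv2.fitLine(q[:,:2].astype(np.float32),cv2.DIST_HUBER,0,.01,.01).ravel(); print('lever',l,len(q),'az',np.degrees(np.arctan2(l[0],l[1])))
for n,f in (('s9','scene'),('t9','top')):
    im=cv2.imread(f'pics/{n}.png'); im=im[150:320,160:430] if f=='scene' else im[130:320,150:410]
    cv2.imwrite(f'pics/{n}c.png',cv2.resize(im,None,fx=2.9,fy=2.9,interpolation=cv2.INTER_CUBIC))
E
```

```text
t: 14.6
eef_pos: [0.5557, -0.1328, 0.0293]
orientation: [0.701, 0.714, -0.001, -0.001]
contact_force: [-12.7, -0.9, 6.4]
finger_gap: 0.0004
t: 15.0
eef_pos: [0.5563, -0.1328, 0.0293]
orientation: [0.701, 0.714, -0.002, -0.002]
contact_force: [-15.8, -1.4, 8.7]
finger_gap: 0.0006
[-15.795   -1.4366   8.6624] [ 0.5563 -0.1328  0.0293]
[-15.6182  -0.9748   8.459 ] [ 0.5563 -0.1328  0.0293]
post 2463 [ 0.5886 -0.0629  0.1032]
lever [ 0.0488 -0.9988  0.5718 -0.0678] 2778 az 177.20557
```

View pics/s9c.png

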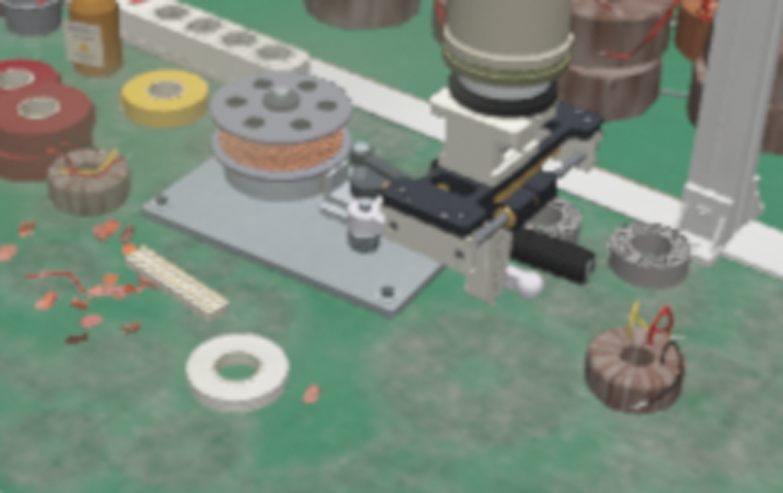

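View pics/w9.png

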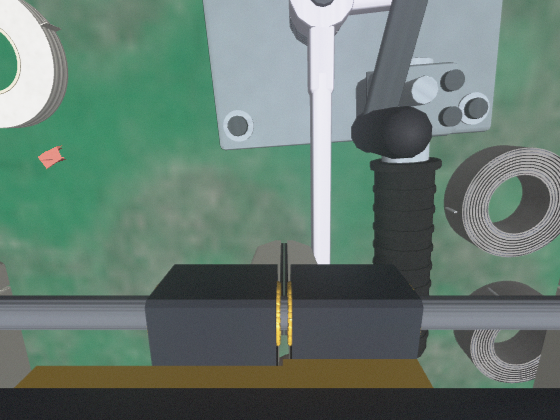

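View pics/t9c.png

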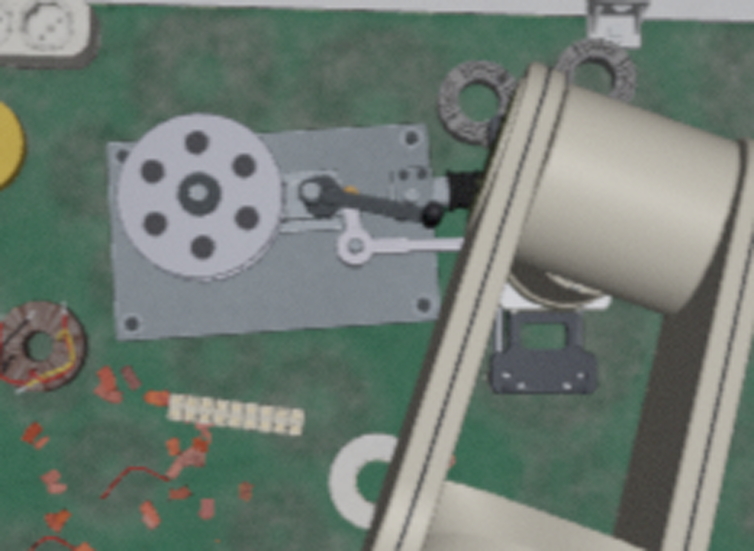

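The lever is at about +0.2 rad. It is pressed by the finger's outside at 15.6 N and stops well short of the bar. I'll check the quick-release angle and that the force holds steady.

```bash
python3 -m pendant '[{"offset":[0,0,0],"twist":[0,0,0],"hand":0},{"offset":[0,0,0],"twist":[0,0,0],"hand":0},{"offset":[0,0,0],"twist":[0,0,0],"hand":0},{"offset":[0,0,0],"twist":[0,0,0],"hand":0},{"offset":[0,0,0],"twist":[0,0,0],"hand":0}]'
python3 - <<'E'
from h import *
np.set_printoptions(precision=4,suppress=True)
s=monitor.sense(); T=wristT(s)
def armfit(n,f,T,lo,hi):
    P,d=cloud(n,f,T); X=P.reshape(-1,3); q=X[((X>lo)&(X<hi)).all(1)]
    l=cv2.fitLine(q[:,:2].astype(np.float32),cv2.DIST_HUBER,0,.001,.001).ravel(); print(f,len(q),l,np.degrees(np.arctan2(l[1],l[0])))
armfit('wrist','w9',T,[.57,-.05,.062],[.605,.01,.0725])
armfit('top','t9',None,[.57,-.05,.062],[.612,.005,.0745])
armfit('top','t7',None,[.57,-.05,.062],[.612,.005,.0745])
armfit('top','top0',None,[.53,-.01,.062],[.59,.035,.0745])
E
```

```text
t: 15.65
eef_pos: [0.5563, -0.1328, 0.0293]
orientation: [0.701, 0.714, -0.002, -0.002]
contact_force: [-16.8, -1.2, 8.4]
finger_gap: 0.0006
w9 2977 [ 0.1586  0.9873  0.595  -0.0343] 80.87443
t9 144 [ 0.1857  0.9826  0.5982 -0.0223] 79.29567
t7 151 [ 0.1821  0.9833  0.5981 -0.0282] 79.50693
top0 149 [0.9934 0.1145 0.5609 0.0168] 6.5756207
```

The arm is at about 1.29–1.3 rad relative to the stand, unchanged under the press. The lever force is steady at about 16 N. Handing in.

```bash
python3 -c "
from cell import order,monitor
print(order.job_done()); s=monitor.sense(); print(s['t'],s['contact_force'])"
```

```text
the job is handed in; nothing more can be done
None
the job is handed in; nothing more can be done
```

I closed the quick-release with the outside of the shut fingers. I then pressed the hand lever from the operator's side and handed the job in at about 15.7 s, still holding it against its stop.

- **Quick-release:** I swung it until the arm met its stop pin, where the push rose to about 14 N with almost no further movement. It measures about 1.3 rad in the last pictures and did not slip while the lever was pressed.
- **Lever:** The free travel took about 3–6 N. It went firm after roughly 22–25 mm at the pressing point, and I measured about 0.20–0.21 rad. The sideways push at the end held steady at 16–17 N, plus about 8 N vertical because the finger back slopes. The blade's middle stops well short of the bar. The ball end was hidden behind the gripper in the wrist view, so I did not measure its gap.
- **Surroundings:** The fingers stayed off the grip bar. The loose items I could see lay where they were, but some were hidden from the top camera by the arm.
- **Not confirmed:** Readings after hand-in were refused, so I could not check the final second of the hold.

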